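# Set and lock the last leg of an upturned produce riser

### The arm

A 7-joint arm with a two-finger parallel gripper is mounted at the origin on the work surface. World frame = base frame: x ahead of the robot, y to its left, z up, the work surface at z = 0. Lengths are in m, angles in rad, forces in N, time in s.
With the tool pointing down it reaches from about 0.425 to 0.825 m from the base axis. Payload 3.6 kg.
Tool frame: the origin (TCP) lies midway between the tips of the shut fingers; the grasp point (between the pads) lies 19 mm behind it; y points along the fingers, x is the direction in which the jaws open and shut, and the axes are right-handed (so a half turn about y gives the same grasp; the last joint's range is limited). The gripper opens to 85 mm and grips with 20 to 120 N. Pads are 22 mm wide; open, the fingers measure 114 mm over their backs; the gripper's body (76 mm by 85 mm) begins 54 mm behind the grasp point. The pads swing forward as they close: fully open they stand 13 mm farther back than shut.
Start: joints at [1.256, 0.615, -0.013, 1.423, 0.008, 1.103, -0.04], TCP at [0.185, -0.623, 0.231] pointing down, gripper open.
Joint ranges: [-3.12, 3.12], [-0.3, 2.06], [-1.34, 1.32], [0.26, 2.42], [-1.36, 4.5], [0.01, 1.98], [-2.84, 2.84]. Speed limits (rad/s): [2.79, 2.79, 3.14, 3.14, 3.14, 3.14, 3.14].

### API

Orientations are given as a rotation vector (axis times angle).
In Python, from bench import env gives the robot as it stands.
- The arm moves only by the shell command python3 -m pendant 'ROWS' [FORCE]. ROWS is JSON, a list of rows, each a list of 7 numbers: the shift along the tool's x, y, z in cm, then the turn, a rotation vector about the tool's x, y, z in degrees, then the opening in per cent of the stroke, from 0 (shut) to 100 (fully open). A call has 1 to 20 rows; each row shifts and turns the commanded pose from where the row before left it, along the tool's axes as they then stand; what a row does not reach is not made up. A row lasts 1/12 s, in which the tool goes at most 41.7 mm and 7.16 degrees, less where a joint would pass 70% of its speed; a pose out of reach is approached as far as the arm can. A call with a gripper value outside its range is refused whole. The fingers move at their own pace and stop on an object; FORCE is the grip in N (left out, the last holds). Time passes only in rows, so rows that do not move let the fingers close. It gives the time, the measured TCP pose, the force and the opening at its end, in the units of the state.
- env.sense(): the state, without advancing time (a new reading comes with each control period).
- env.grab_frame(name): name is "scene" or "top" or "wrist"; returns the picture (400x640x3 uint8, red, green, blue); there is no depth.
- env.camera_info(name): a dict with "fx", "fy", "cx", "cy" (pixels), "world_to_cam" (4x4, takes a point from world to camera coordinates). Camera axes: x right, y down, z forward; pixel columns grow to the right and rows downward; lengths in m; the calibration is good to about 2 mm. A picture is of the moment at which its call begins: read the wrist's pose just before it. camera_info takes no time and is no camera call; for the wrist camera it gives the pose at the moment of the call.
- env.job_done(): hands the job in, once; it reports no verdict.
Trained networks look in the newest picture that a camera, given by its name, has taken for a name from the list of things; names that differ only in an ending like _2 or _b are one class to them, and where a whole thing is asked for, a point or a joint stands for the part that bears it (a point fixed in the world has none). Each returns a list of dicts, best first, with "confidence" (0 to 1); they miss things now and then, are a little off and sometimes report something else, mostly with a low value. They report only what shows in the picture. A call takes as long as a camera call.
- env.find_in(camera, label): "extent" ([centre column, centre row, width, height] as shares, 0 to 1, of the picture: columns of its width, rows of its height, round what is visible of it).
- env.trace(camera, label): "pixels" (400x640 bool, what is visible of it) and "extent" ([centre column, centre row, width, height] as shares, 0 to 1, of the picture: columns of its width, rows of its height, round what is visible of it).
- env.pinpoint(camera, label): "centre" ([column, row] as shares, 0 to 1, of the picture: columns of its width, rows of its height: a listed point, or the origin of a listed thing).
The state is a dict: "clock": time; "q": joint angles; "qvel": joint speeds; "joint_torque": joint torques, N m; "tool_pos": TCP position; "tcp_rot": TCP orientation; "contact_force": force on the tool from outside, world axes, zero at the start; "wrist_torque": the same for the moment, N m; "opening": opening from 0.0 (shut) to 1.0 (fully open).
Only numpy, scipy, OpenCV 4.12 (cv2) and the standard library are available. Lean on these libraries where they do the work, as an engineer would, in place of code of your own. Each camera call takes 0.05 s, during which the arm holds its last target.

### The job

The crate riser lies upside down on the shop counter and one of its four telescopic legs is still pushed in with its cam lever open. Pull that leg out until its middle ring mark is level with the collar rim, as on the other three legs, swing its cam lever fully closed while you hold the leg there, and finish still holding the leg in the gripper, without having let go of it. Leave the other things on the counter where they are.

Things in the scene. Friction and masses are not known exactly. Their poses are not given: they have to be found in the camera images.
- riser: The upturned produce riser: green-painted board 220 x 320 x 20 mm lying on the counter, fast (it does not shift). Origin at the centre of the board's underside, x along its short side, y along its long side. Four upright legs stand at x = +-75 mm, y = +-120 mm on its upper face; which of the four is the unset one changes. Three low battens (14 mm) lie between the legs.
- collar_rim (a point): On the axis of the unset leg, at the upper rim of its black cam ring (ring diameter 40 mm, 22 mm high); this point is fixed, 110 mm above the counter. Below it a 28 mm outer tube stands on the board. The leg's axis is vertical. A set leg looks the same with 30 mm of bare tube over the rim and its lever handle closed.
- foot_top (a point): Centre of the top face of the unset leg's black rubber foot: a cylinder 30 mm in diameter, 24 mm high, on a vertical 22 mm aluminium tube. With the leg fully in, 8 mm of bare tube shows under the foot and this point is 32 mm above the rim; set to the mark, 30 mm of tube shows and it is 54 mm above the rim (164 mm above the counter), level with the three other feet.
- length_mark (a point): Centre of the middle one of the three dark rings around the unset leg's tube (18, 30 and 42 mm below the foot's underside); hidden in the collar while the leg is in, 22 mm below the rim. It must come level with point collar_rim.
- leg (a joint): How far the unset leg is pulled out, m: 0 fully in, 0.022 when the middle ring is level with the rim, 0.050 at its outer stop. It slides vertically, weighs about 0.25 kg, drops back in when let go with the lever open, and turns freely about its own axis until it is clamped.
- lever (a joint): Angle of the cam lever of the unset leg, rad: 0 fully open, 1.05 fully closed against its stop. It turns about the leg's own axis, closing CLOCKWISE seen from above; it takes about 5 N at the handle, 8 N near the end, stays where it is left, and starts at 0 to 0.15. From about 0.85 on the cam clamps the tube, so that the leg no longer slides or turns freely.
- lever_handle (a point): Middle of the lever's upright metal handle: a radial plate 6 mm thick, from 20 to 44 mm from the leg's axis (this point at 32 mm), reaching from the rim to 50 mm above the rim (this point 30 mm above it), so 5 mm clear of the foot. A finger that grips the foot can push it round when the gripper is turned about the leg's axis.
- jar: Closed storage jar, loose, 92 mm diameter, 137 mm high, origin at the centre of its underside. Leave alone.
- carton: Upright cardboard carton, loose, 65 x 45 x 140 mm, origin at the centre of its underside. Leave alone.
- pen: Ball pen lying on the counter, loose, 132 mm long along its x axis, 10 mm thick. Leave alone.
- label_roll: Roll of paper labels standing on end, loose, 60 mm diameter, 40 mm high, origin at the centre of its underside. Leave alone.

How it is judged:
On the way, in this order (a step that is already met when the one before it is completed fails the run):
1. the leg is held by the fingers with its middle ring level with the rim, lever still open (value of joint leg between 0.019 and 0.025 m and value of joint lever below 0.4 rad and contact force between the fingers and leg above 2 N), for 0.2 s.
2. the lever is swung fully closed with the leg still held at the mark (value of joint leg between 0.019 and 0.025 m and value of joint lever above 0.96 rad and contact force between the fingers and leg above 2 N), for 0.2 s.
At the end, for the whole second after the job is handed in: The leg stands with its middle ring within 3 mm of the collar rim, the cam lever is within 0.09 rad (5 degrees) of its closed stop, and the fingers still grip the leg with more than 2 N, at rest (all of step 2 and linear speed of leg below 0.02 m/s); the arm keeps its last pose, push and grip.
It fails at once if the leg is let go while its lever is being closed or afterwards (value of joint lever above 0.4 rad and contact force between the fingers and leg below 0.2 N).
It fails at once if the lever is closed on the leg away from the mark (value of joint lever above 0.7 rad and (value of joint leg below 0.016 m or value of joint leg above 0.028 m)).
It fails at once if a bystander is pushed away (distance of any of jar, carton, pen, label_roll from where it was at the start of the episode above 0.03 m).
It also fails if it takes over 38 s, if anything falls off the work surface, if the arm or the gripper's body presses on something with over 40 N, if the wrist force passes 120 N, or if a joint passes its speed limit or range.

## Working session

There is one attempt and no reset: what is moved stays moved. The work goes in short steps, Python scripts to look and compute and a shell command to move; the robot and the scene stay as the last step left them, time stands still between calls to the robot, and variables do not carry over. Pictures are saved under pics/ and viewed, and the job is handed in when it is done.

```bash
ls; mkdir -p pics; python3 - <<'E'
from bench import env
import cv2
s=env.sense();print(s)
for n in("scene","top"):
    im=env.grab_frame(n);cv2.imwrite(f"pics/{n}0.png",im[:,:,::-1])
    print(n,env.camera_info(n))
    for l in("collar_rim","foot_top","lever_handle","riser"):
        print(l,[(r['confidence'],r['centre'][0]*640,r['centre'][1]*400) for r in env.pinpoint(n,l)])
print(env.sense()['clock'])
E
```

```text
pics
{'clock': 0.0, 'q': array([ 1.25551821,  0.61594579, -0.01263229,  1.42494201,  0.00812052,
        1.10341196, -0.04037964]), 'qvel': array([ 0.00017756,  0.00048931, -0.00080308, -0.00089051, -0.00077267,
       -0.00400381,  0.0009057 ]), 'joint_torque': array([-2.82337342e-04, -4.69208407e+01,  2.59368410e-01, -1.71030772e+01,
        1.00145355e-02,  9.66241962e-03, -9.25261361e-07]), 'tool_pos': array([ 0.18489401, -0.62232548,  0.2301066 ]), 'tcp_rot': array([-1.33052865,  0.99536519, -0.99177885]), 'contact_force': array([ 0.62019425,  0.335806  , -0.2529173 ]), 'wrist_torque': array([-0.01707942, -0.00167451, -0.00266598]), 'opening': 0.9971713833296519}
scene {'fx': 383.35891810558655, 'fy': 383.35891810558655, 'cx': 316.9054504880172, 'cy': 199.53734708398568, 'world_to_cam': array([[ 0.78342073,  0.62142859,  0.00885754, -0.45436669],
       [ 0.50425499, -0.62724259, -0.5935433 , -0.24804509],
       [-0.36328895,  0.46946058, -0.80475332,  1.44320488],
       [ 0.        ,  0.        ,  0.        ,  1.        ]])}
collar_rim [(0.93, 364.79999999999995, 167.2)]
foot_top [(0.47, 367.42400000000004, 163.6)]
lever_handle [(0.61, 374.59200000000004, 156.20000000000002)]
riser [(0.91, 321.59999999999997, 198.67999999999998)]
top {'fx': 474.0082498744539, 'fy': 474.0082498744539, 'cx': 318.93029879627585, 'cy': 199.44147915660034, 'world_to_cam': array([[-0.02318946, -0.99968848,  0.0092295 , -0.01284152],
       [-0.99797458,  0.02260072, -0.05946377,  0.60707935],
       [ 0.05923665, -0.01058974, -0.9981878 ,  1.40931779],
       [ 0.        ,  0.        ,  0.        ,  1.        ]])}
collar_rim [(0.64, 243.904, 189.0)]
foot_top [(0.69, 243.52, 189.32)]
lever_handle [(0.46, 234.68800000000002, 186.68)]
riser [(0.82, 291.776, 221.32)]
0.5
```

```bash
python3 - <<'E'
import cv2,numpy as np
for n,(x,y) in dict(scene=(340,190),top=(290,215)).items():
    im=cv2.imread(f"pics/{n}0.png")
    c=im[y-95:y+95,x-130:x+130]
    cv2.imwrite(f"pics/{n}0z.png",cv2.resize(c,(780,570),interpolation=cv2.INTER_CUBIC))
E
```

```text
(no output)
```

View pics/scene0.png

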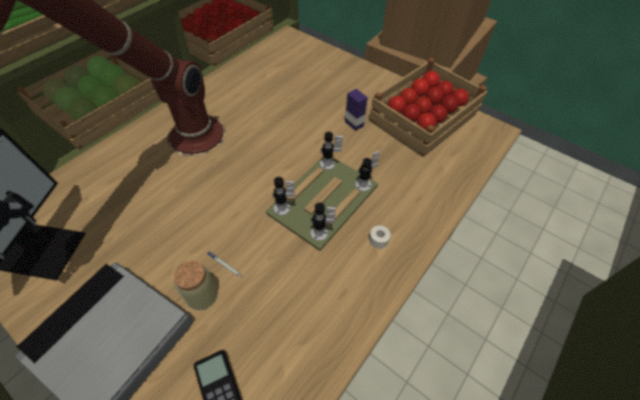

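View pics/scene0z.png

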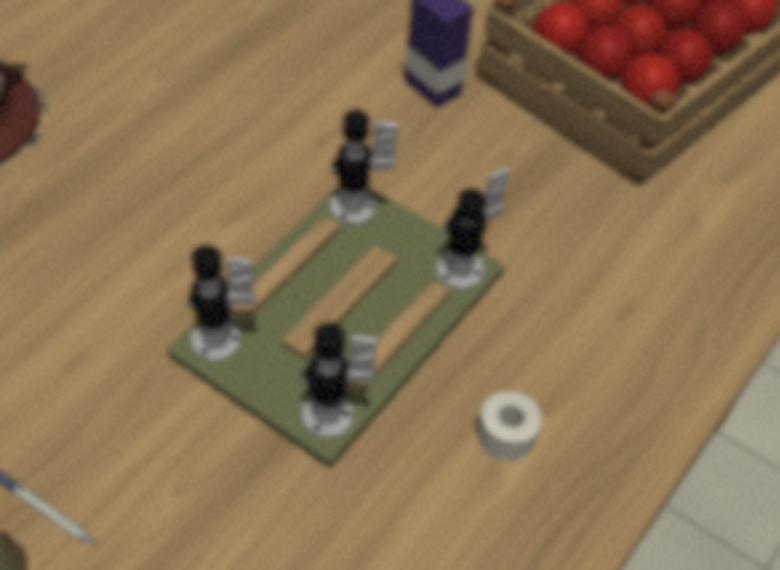

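View pics/top0.png

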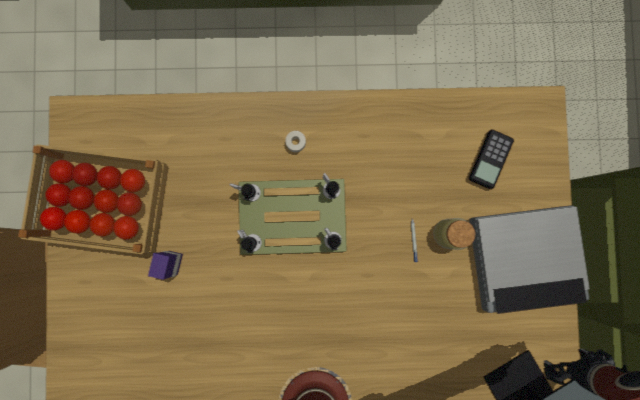

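View pics/top0z.png

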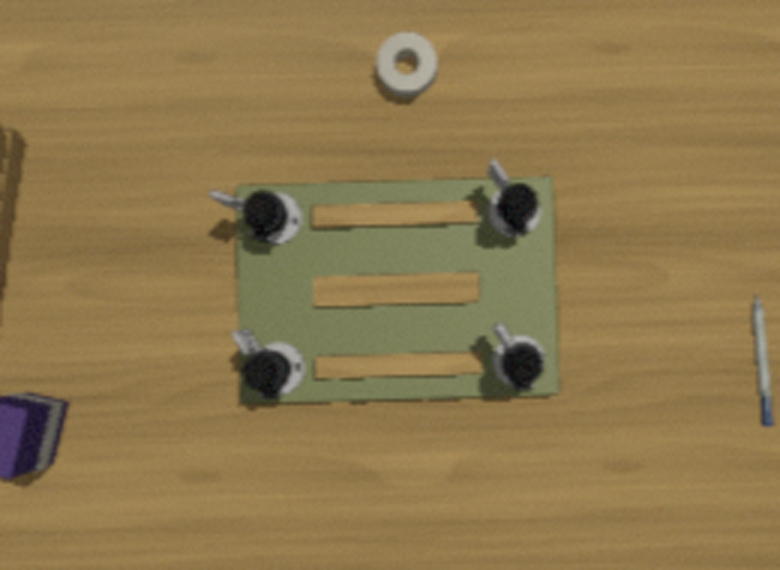

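The unset leg is the far-left one: its handle at about (237,187) in top points left, while the other three point up-left. The networks agree with this. Next I triangulate.

```bash
cat > h.py <<'E'
import numpy as np
from scipy.spatial.transform import Rotation as R
from bench import env
def ray(ci,px):
    T=ci['world_to_cam'];d=np.array([(px[0]-ci['cx'])/ci['fx'],(px[1]-ci['cy'])/ci['fy'],1])
    return -T[:3,:3].T@T[:3,3],T[:3,:3].T@d
def atz(ci,px,z):
    o,d=ray(ci,px);return o+d*(z-o[2])/d[2]
def proj(ci,p):
    c=ci['world_to_cam']@np.r_[p,1];return [ci['fx']*c[0]/c[2]+ci['cx'],ci['fy']*c[1]/c[2]+ci['cy']]
E
python3 - <<'E'
from h import *
s=env.sense();M=R.from_rotvec(s['tcp_rot']).as_matrix();print(M.round(3))
t=env.camera_info('top');c=env.camera_info('scene')
print('foot top',atz(t,(243.5,189.3),.142),atz(c,(367.4,163.6),.142))
print('rim top',atz(t,(243.9,189.0),.11),atz(c,(364.8,167.2),.11))
print('handle',atz(t,(234.7,186.7),.14),atz(c,(374.6,156.2),.14))
# blob-based from picture (zoom coords -> px)
z=lambda x,y:(160+x/3,120+y/3)
print('foot blob',atz(t,z(265,212),.142)); print('lever tip',atz(t,z(213,195),.16))
for p in[(268,370),(519,206),(521,362)]: print('other foot',atz(t,z(*p),.164))
b=[atz(t,z(*p),.02) for p in[(236,183),(552,178),(558,395),(241,404)]]
for q in b: print('corner',q)
print('ctr',np.mean(b,0))
for l in ("riser",): print(atz(t,(291.8,221.3),0))
E
```

```text
[[ 0.285  0.     0.959]
 [-0.959  0.     0.285]
 [-0.    -1.     0.   ]]
foot top [0.63189116 0.1812363  0.142     ] [0.64525248 0.16399463 0.142     ]
rim top [0.63541477 0.18484379 0.11      ] [0.63419576 0.1723804  0.11      ]
handle [0.6397842  0.20562625 0.14      ] [0.64467306 0.20529639 0.14      ]
foot blob [0.62782538 0.16802421 0.142     ]
lever tip [0.64282722 0.21224823 0.16      ]
other foot [0.48418699 0.16434024 0.164     ]
other foot [ 0.62632336 -0.06396611  0.164     ]
other foot [ 0.48601043 -0.06225786  0.164     ]
corner [0.66757137 0.21350098 0.02      ]
corner [ 0.6655509  -0.10374745  0.02      ]
corner [ 0.44832411 -0.1040086   0.02      ]
corner [0.44688137 0.21143775 0.02      ]
ctr [0.55708194 0.05429567 0.02      ]
[0.54302358 0.05705395 0.        ]
```

```bash
python3 -m pendant '[[-2.1,-0.2,2.15,0,0,0,100],[-2.1,-0.2,2.15,0,0,0,100],[-2.1,-0.2,2.15,0,0,0,100],[-2.1,-0.2,2.15,0,0,0,100],[-2.1,-0.2,2.15,0,0,0,100],[-2.1,-0.2,2.15,0,0,0,100],[-2.1,-0.2,2.15,0,0,0,100],[-2.1,-0.2,2.15,0,0,0,100],[-2.1,-0.2,2.15,0,0,0,100],[-2.1,-0.2,2.15,0,0,0,100],[-2.1,0,2.15,0,0,0,100],[-2.1,0,2.15,0,0,0,100],[-2.1,0,2.15,0,0,0,100],[-2.1,0,2.15,0,0,0,100],[-2.1,0,2.15,0,0,0,100]]' 40; python3 -m pendant '[[-2.1,0,2.15,0,0,0,100],[-2.1,0,2.15,0,0,0,100],[-2.1,0,2.15,0,0,0,100],[-2.1,0,2.15,0,0,0,100],[-2.1,0,2.15,0,0,0,100],[-2.1,0,2.15,0,0,0,100],[-2.1,0,2.15,0,0,0,100],[-2.1,0,2.15,0,0,0,100],[-2.1,0,2.15,0,0,0,100],[-2.1,0,2.15,0,0,0,100],[-2.1,0,2.15,0,0,0,100],[-2.1,0,2.15,0,0,0,100],[0,0,0,0,0,0,100]]'
python3 - <<'E'
from h import *
import cv2
s=env.sense();print(s['clock'],s['tool_pos'],s['tcp_rot'],s['q'].round(2))
im=env.grab_frame('wrist');cv2.imwrite('pics/w1.png',im[:,:,::-1])
c=env.camera_info('wrist');np.save('w1.npy',c,allow_pickle=True);print(c)
for l in("collar_rim","foot_top","lever_handle"): print(l,[(r['confidence'],r['centre'][0]*640,r['centre'][1]*400) for r in env.pinpoint('wrist',l)])
E
```

```text
clock: 1.75
tool_pos: [0.4052, -0.228, 0.2517]
tcp_rot: [-1.332, 0.993, -0.995]
contact_force: [-0.1, -1.3, -0.5]
opening: 1.004
clock: 2.83
tool_pos: [0.5817, 0.0942, 0.2513]
tcp_rot: [-1.329, 0.987, -0.984]
contact_force: [-0.3, 2.2, 0.1]
opening: 0.999
2.8333 [0.58170733 0.09420049 0.25130277] [-1.32877914  0.98738798 -0.98387748] [-0.07  0.5  -0.19  1.58  0.1   1.06 -1.56]
{'fx': 354.7203505331946, 'fy': 354.7203505331946, 'cx': 328.4941405489758, 'cy': 195.53503602280736, 'world_to_cam': array([[ 0.29132396, -0.95662303, -0.00165332, -0.08219669],
       [-0.91450622, -0.27900432,  0.29297606,  0.51373752],
       [-0.28072893, -0.08383897, -0.95611835,  0.56894924],
       [ 0.        ,  0.        ,  0.        ,  1.        ]])}
collar_rim [(0.98, 247.10399999999998, 85.92)]
foot_top [(0.63, 232.384, 84.8)]
lever_handle [(0.79, 196.224, 60.68)]
```

View pics/w1.png

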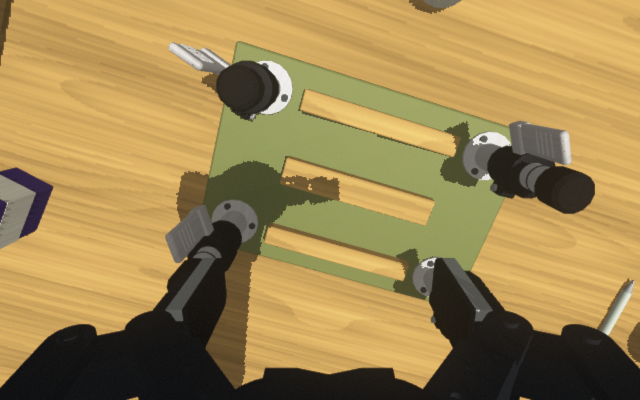

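```bash
python3 - <<'E'
from h import *
import cv2
im=cv2.imread('pics/w1.png')[25:145,150:310]
cv2.imwrite('pics/w1z.png',cv2.resize(np.clip(im.astype(float)*1.8,0,255).astype('uint8'),(800,600),interpolation=cv2.INTER_CUBIC))
c=np.load('w1.npy',allow_pickle=True).item()
for n,p,z in(('rim',(247.1,85.9),.11),('foot',(232.4,84.8),.142),('handle',(196.2,60.7),.14),('foot eye',(243,88),.142)): print(n,atz(c,p,z))
E
```

```text
rim [0.63590078 0.17249434 0.11      ]
foot [0.63568194 0.17538788 0.142     ]
handle [0.64356628 0.2023976  0.14      ]
foot eye [0.63574737 0.16806024 0.142     ]
```

View pics/w1z.png

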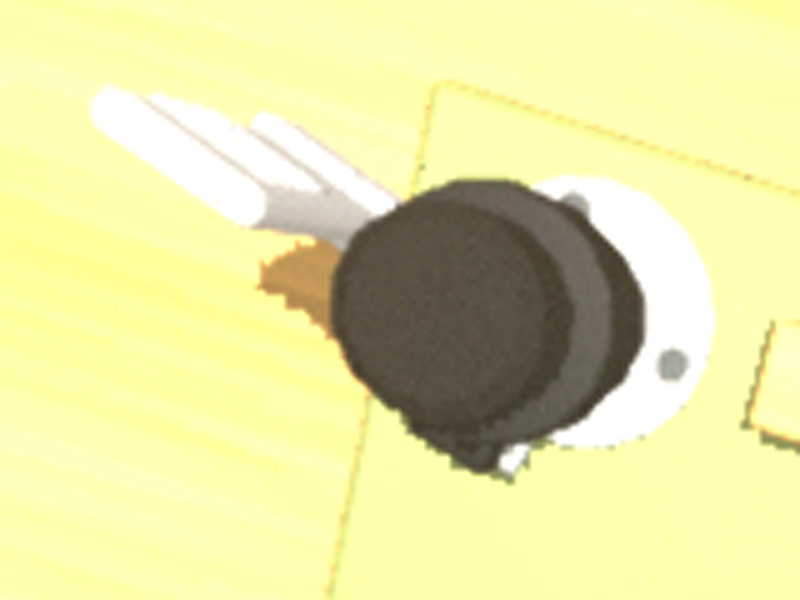

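```bash
python3 - <<'E'
from h import *
c=np.load('w1.npy',allow_pickle=True).item()
f=atz(c,(240,86.6),.142);a=atz(c,(171,46.5),.16);b=atz(c,(201.5,67.2),.16);d=a-b
print(f,a,b,np.linalg.norm(d),np.degrees(np.arctan2(d[1],d[0])),b-d*20/24)
print(np.degrees(np.arctan2(*(a-f)[[1,0]])))
E
```

```text
[0.63604207 0.1702087  0.142     ] [0.6478903  0.21152049 0.16      ] [0.64157643 0.19144453 0.16      ] 0.021045414372599203 72.54168360839994 [0.63631487 0.17471455 0.16      ]
73.99709624991988
```

```bash
python3 -m pendant '[[-2,0,2.4,0,-7,0,100],[-2,0,2.4,0,0,0,100],[-2,0,2.4,0,0,0,100],[0,0,0,0,-7,0,100],[0,0,0,0,-7,0,100],[0,0,0,0,-7,0,100],[0,0,0,0,-7,0,100],[0,0,0,0,-7,0,100],[0,0,0,0,-7,0,100],[0,0,0,0,-7,0,100],[0,0,0,0,-7,0,100],[0,0,0,0,-7,0,100],[0,0,0,0,-7,0,100],[0,0,0,0,-7,0,100],[0,0,0,0,-7,0,100],[0,0,0,0,-7,0,100]]'; python3 -m pendant '[[0,0,0,0,-7,0,100],[0,0,0,0,-7,0,100],[0,0,0,0,-7,0,100],[0,0,0,0,-7,0,100],[0,0,0,0,-7,0,100],[0,0,0,0,-7,0,100],[0,0,0,0,-7,0,100],[0,0,0,0,-7,0,100],[0,0,0,0,-7,0,100],[0,0,0,0,-7,0,100],[0,0,0,0,-7,0,100],[0,0,0,0,-7,0,100],[0,0,0,0,-7,0,100],[0,0,0,0,-7,0,100],[0,0,0,0,0,0,100]]'
cat > look.py <<'E'
from h import *
import cv2,sys
s=env.sense();M=R.from_rotvec(s['tcp_rot']).as_matrix()
print(s['clock'],s['tool_pos'],s['q'].round(2),s['contact_force'].round(1));print(M.round(3),'xhead',np.degrees(np.arctan2(M[1,0],M[0,0])))
n=sys.argv[1];cam=sys.argv[2]
im=env.grab_frame(cam);cv2.imwrite(f'pics/{n}.png',im[:,:,::-1])
c=env.camera_info(cam);np.save(n+'.npy',c,allow_pickle=True)
T=np.array([.635,.172,s['tool_pos'][2]]);print('err tool cm',(M.T@(T-s['tool_pos'])*100).round(2))
for p in([.635,.172,.142],):print('expect foot at',proj(c,p))
E
python3 look.py w2 wrist
```

```text
clock: 4.37
tool_pos: [0.6255, 0.1651, 0.2515]
tcp_rot: [-1.546, -0.338, 0.339]
contact_force: [0.3, -0.1, 0.4]
opening: 1.0
clock: 5.62
tool_pos: [0.6257, 0.1652, 0.2508]
tcp_rot: [-0.886, -1.612, 1.615]
contact_force: [0.1, -0.4, 0.7]
opening: 1.0
5.6167 [0.62568924 0.16515584 0.25084504] [ 0.22  0.79 -1.05  1.38  0.68  1.35  1.3 ] [ 0.1 -0.4  0.7]
[[-0.537 -0.    -0.843]
 [ 0.843 -0.002 -0.537]
 [-0.001 -1.     0.001]] xhead 122.49826448181398
err tool cm [ 0.08 -0.   -1.15]
expect foot at [np.float64(329.7882794420751), np.float64(205.99299175689688)]
```

View pics/w2.png

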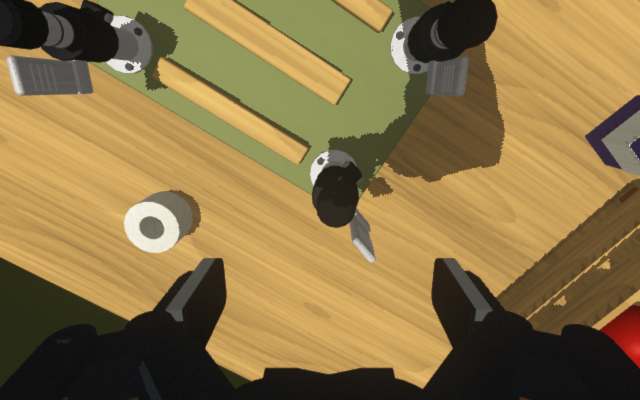

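```bash
python3 - <<'E'
from h import *
import cv2
im=cv2.imread('pics/w2.png')[145:265,260:420]
cv2.imwrite('pics/w2z.png',cv2.resize(np.clip(im.astype(float)*1.8,0,255).astype('uint8'),(800,600),interpolation=cv2.INTER_CUBIC))
for l in("collar_rim","foot_top","lever_handle"): print(l,[(r['confidence'],r['centre'][0]*640,r['centre'][1]*400) for r in env.pinpoint('wrist',l)])
E
```

```text
collar_rim [(0.74, 333.82399999999996, 195.08)]
foot_top [(0.72, 622.4, 129.32), (0.68, 334.784, 209.68)]
lever_handle [(0.72, 359.488, 238.79999999999998)]
```

View pics/w2z.png

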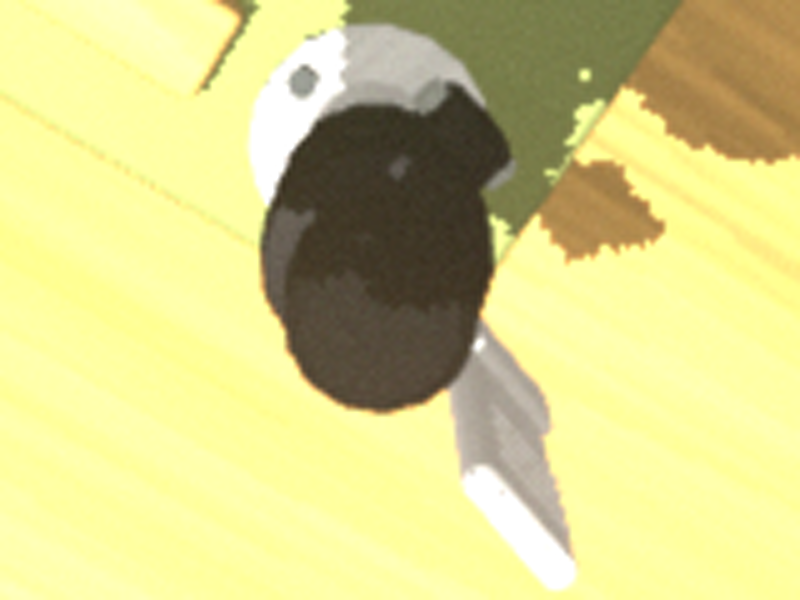

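```bash
python3 - <<'E'
from h import *
c=np.load('w2.npy',allow_pickle=True).item()
s=env.sense();M=R.from_rotvec(s['tcp_rot']).as_matrix()
f=atz(c,(336.4,208),.142);r=atz(c,(333.8,195.1),.11);a=atz(c,(372.4,261),.16);b=atz(c,(355,240.6),.16);d=a-b
print(f,r,a,b,np.linalg.norm(d),np.degrees(np.arctan2(d[1],d[0])))
print(np.degrees(np.arctan2(*(a-f)[[1,0]])), np.linalg.norm((a-f)[:2]))
for T in(f,[.634,.1705,.142]):print((M.T@(T-s['tool_pos'])*100).round(2))
E
```

```text
[0.63369408 0.17703182 0.142     ] [0.63425821 0.17554386 0.11      ] [0.64900036 0.21758033 0.16      ] [0.64228851 0.19792987 0.16      ] 0.020765103389140744 71.14177441389532
69.31944138520777 0.043341246802004005
[ 0.45 10.94 -1.25]
[-0.12 10.94 -0.93]
```

```bash
python3 -m pendant '[[0.15,0,-1.15,0,0,0,100],[0,2,0,0,0,0,100],[0,2,0,0,0,0,100],[0,2,0,0,0,0,100],[0,2,0,0,0,0,100],[0,2,0,0,0,0,100],[0,2,0,0,0,0,100],[0,1.7,0,0,0,0,100],[0,0,0,0,0,0,100],[0,0,0,0,0,0,100]]'; python3 look.py w3 wrist;python3 look.py s3 scene
```

```text
clock: 6.65
tool_pos: [0.6341, 0.1746, 0.1138]
tcp_rot: [-0.885, -1.612, 1.614]
contact_force: [-0.3, -0.2, 0.1]
opening: 1.001
6.65 [0.63406077 0.17461145 0.11383821] [ 0.18  0.93 -0.96  1.51  0.81  1.14  1.19] [-0.3 -0.2  0.1]
[[-0.537 -0.001 -0.844]
 [ 0.844 -0.001 -0.537]
 [-0.    -1.     0.002]] xhead 122.47906698320354
err tool cm [-0.27  0.    0.06]
expect foot at [np.float64(320.96358176895257), np.float64(290.87401558421635)]
6.7 [0.63469043 0.17534623 0.11517046] [ 0.18  0.93 -0.96  1.51  0.81  1.14  1.19] [0.5 0.5 2. ]
[[-0.537  0.001 -0.843]
 [ 0.843  0.001 -0.537]
 [-0.    -1.    -0.001]] xhead 122.4903747325785
err tool cm [-0.3  -0.    0.15]
expect foot at [np.float64(366.0854320870207), np.float64(160.51433502957002)]
```

View pics/w3.png

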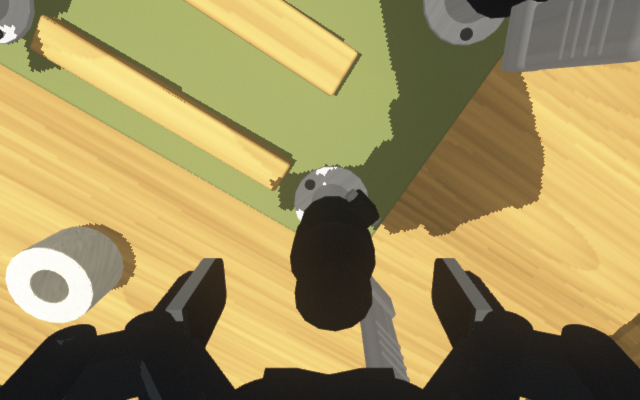

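View pics/s3.png

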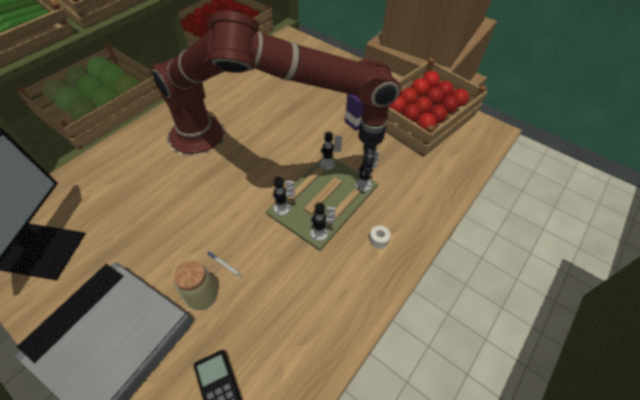

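```bash
python3 - <<'E'
from h import *
import cv2
c=np.load('w3.npy',allow_pickle=True).item()
s=env.sense();M=R.from_rotvec(s['tcp_rot']).as_matrix()
P=s['tool_pos'];print(P,proj(c,[P[0],P[1],.142]),[np.array(proj(c,[P[0]+.015*np.cos(a),P[1]+.015*np.sin(a),.142])).round() for a in np.radians([122.5,302.5,32.5,212.5])])
im=cv2.imread('pics/w3.png')[230:380,220:420]
cv2.imwrite('pics/w3z.png',cv2.resize(np.clip(im.astype(float)*3.5,0,255).astype('uint8'),(800,600),interpolation=cv2.INTER_CUBIC))
E
```

```text
[0.6350004  0.17576158 0.11591525] [np.float64(329.5110124902415), np.float64(295.63136128315386)] [array([370., 296.]), array([289., 296.]), array([329., 330.]), array([330., 259.])]
```

View pics/w3z.png

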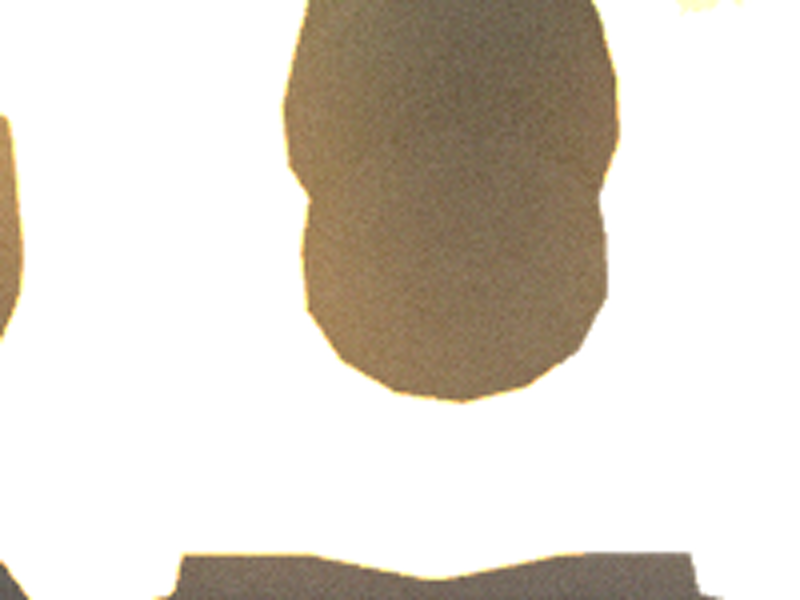

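```bash
python3 -m pendant '[[0.15,0,0,0,0,0,100],[0,0,0,0,0,0,0],[0,0,0,0,0,0,0],[0,0,0,0,0,0,0],[0,0,0,0,0,0,0],[0,0,0,0,0,0,0],[0,0,0,0,0,0,0],[0,0,0,0,0,0,0],[0,0,0,0,0,0,0],[0,0,0,0,0,0,0]]' 60; python3 look.py w4 wrist;python3 - <<'E'
from bench import env
print(env.sense()['opening'],env.sense()['wrist_torque'])
E
```

```text
clock: 7.58
tool_pos: [0.6335, 0.1764, 0.1148]
tcp_rot: [-0.885, -1.614, 1.614]
contact_force: [-0.9, -1.1, 3.4]
opening: 0.333
7.5833 [0.63354496 0.17644257 0.11475143] [ 0.18  0.93 -0.96  1.51  0.81  1.14  1.19] [-0.9 -1.1  3.4]
[[-0.538  0.    -0.843]
 [ 0.843  0.    -0.538]
 [-0.    -1.    -0.   ]] xhead 122.5449716954753
err tool cm [-0.45 -0.    0.12]
expect foot at [np.float64(316.91277298648544), np.float64(292.36889630339516)]
0.3317288709742723 [-0.17799496  0.2171933  -0.00526111]
```

View pics/w4.png

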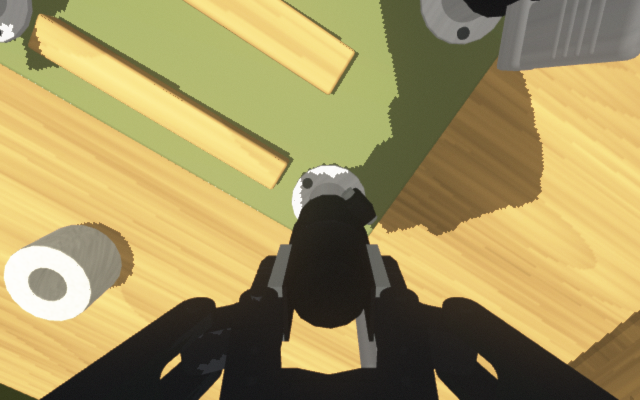

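```bash
python3 -m pendant '[[0,-0.4,0,0,0,0,0],[0,-0.4,0,0,0,0,0],[0,-0.4,0,0,0,0,0],[0,-0.4,0,0,0,0,0],[0,-0.4,0,0,0,0,0],[0,-0.2,0,0,0,0,0],[0,0,0,0,0,0,0],[0,0,0,0,0,0,0],[0,0,0,0,0,0,0]]'; python3 look.py w5 wrist;python3 look.py s5 scene; python3 - <<'E'
from h import *
import cv2
im=cv2.imread('pics/s5.png')[120:250,260:400]
cv2.imwrite('pics/s5z.png',cv2.resize(np.clip(im.astype(float)*1.8,0,255).astype('uint8'),(640,594),interpolation=cv2.INTER_CUBIC))
print(env.sense()['opening'])
for cam in('scene','wrist'):
  for l in("foot_top","length_mark","collar_rim","lever_handle"): print(cam,l,[(r['confidence'],r['centre'][0]*640,r['centre'][1]*400) for r in env.pinpoint(cam,l)])
E
```

```text
clock: 8.38
tool_pos: [0.6335, 0.1764, 0.1364]
tcp_rot: [-0.885, -1.614, 1.614]
contact_force: [1.3, 0.5, -2.1]
opening: 0.333
8.3833 [0.63351002 0.17640329 0.13637562] [ 0.19  0.91 -0.98  1.49  0.79  1.17  1.21] [ 1.3  0.5 -2.1]
[[-0.538  0.    -0.843]
 [ 0.843  0.    -0.538]
 [ 0.    -1.    -0.   ]] xhead 122.54442725911524
err tool cm [-0.45 -0.    0.11]
expect foot at [np.float64(318.55757806985935), np.float64(264.5250262742342)]
8.4333 [0.63351622 0.17642418 0.13631887] [ 0.19  0.91 -0.98  1.49  0.79  1.17  1.21] [ 1.  -0.1 -0.9]
[[-0.538  0.    -0.843]
 [ 0.843  0.    -0.538]
 [ 0.    -1.    -0.   ]] xhead 122.5455778620236
err tool cm [-0.45 -0.    0.11]
expect foot at [np.float64(366.0854320870207), np.float64(160.51433502957002)]
0.33422859995506365
scene foot_top [(0.57, 367.616, 156.88)]
scene length_mark [(0.45, 366.27200000000005, 167.2)]
scene collar_rim [(0.59, 363.00800000000004, 166.12)]
scene lever_handle [(0.69, 200.0, 295.88), (0.51, 377.59999999999997, 157.68), (0.4, 367.68, 166.4)]
wrist foot_top [(0.82, 328.384, 297.52)]
wrist length_mark [(0.93, 326.91200000000003, 241.0)]
wrist collar_rim [(0.59, 326.78400000000005, 238.20000000000002)]
wrist lever_handle [(0.62, 367.68, 318.88)]
```

View pics/w5.png

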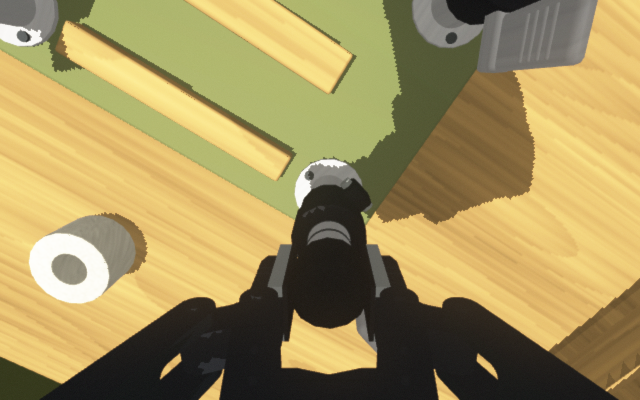

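View pics/s5z.png

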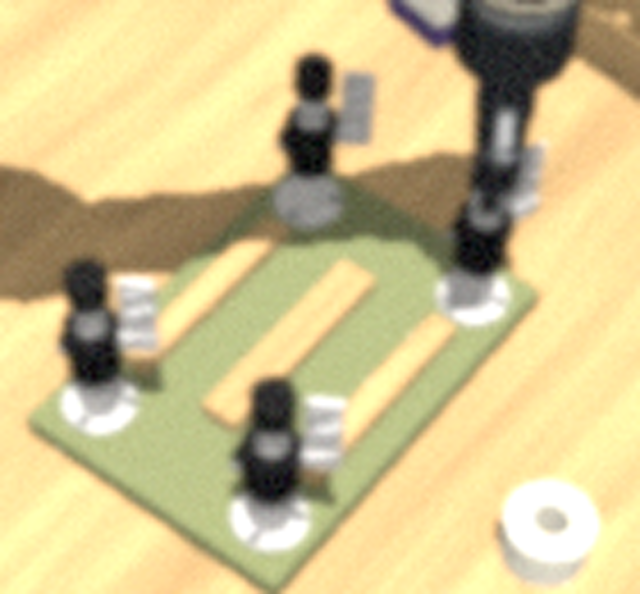

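```bash
python3 - <<'E'
from h import *
import cv2
im=cv2.imread('pics/w5.png')[170:290,250:410]
cv2.imwrite('pics/w5z.png',cv2.resize(np.clip(im.astype(float)*2.5,0,255).astype('uint8'),(800,600),interpolation=cv2.INTER_CUBIC))
c=np.load('w5.npy',allow_pickle=True).item()
s=env.sense();P=s['tool_pos'];u=np.array([np.cos(np.radians(32.5)),np.sin(np.radians(32.5))])
for z in(.110,.122,.134): 
    q=P[:2]-.011*u; print(z,proj(c,[q[0],q[1],z]), proj(c,[P[0]-.02*u[0],P[1]-.02*u[1],z]))
    q=P[:2]+.011*u; print(z,proj(c,[q[0],q[1],z]))
E
```

```text
0.11 [np.float64(329.0591680241497), np.float64(216.58588962853406)] [np.float64(329.08484015099185), np.float64(199.65456356296042)]
0.11 [np.float64(328.9994954633885), np.float64(255.94124143198928)]
0.122 [np.float64(329.0709853989534), np.float64(225.48487313648963)] [np.float64(329.0986266305545), np.float64(207.52249433164687)]
0.122 [np.float64(329.0069537978135), np.float64(267.0951708160379)]
0.134 [np.float64(329.0845334166269), np.float64(235.68710399117077)] [np.float64(329.1144669057715), np.float64(216.5625243261158)]
0.134 [np.float64(329.015460981211), np.float64(279.8176524677456)]
```

View pics/w5z.png

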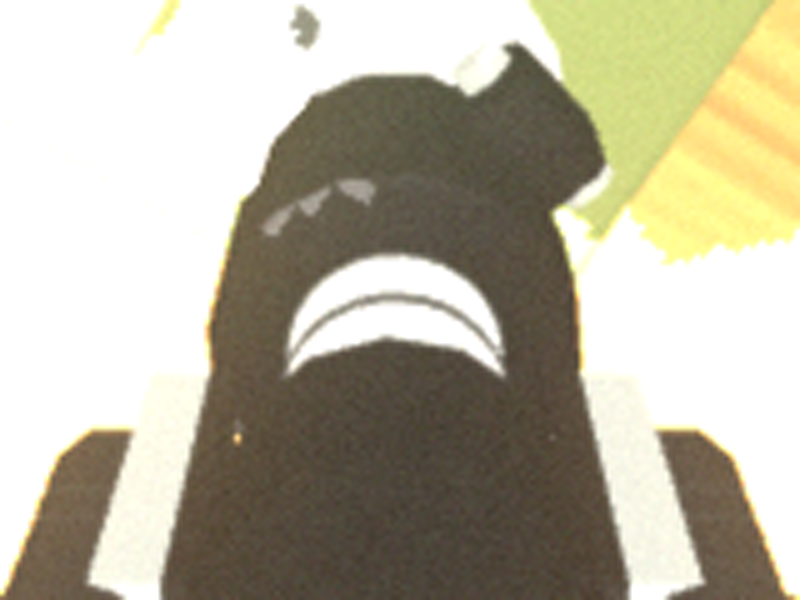

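```bash
python3 -m pendant '[[0,-0.05,0,0,0,0,0],[0,0,0,0,4,0,0],[0,0,0,0,4,0,0],[0,0,0,0,4,0,0],[0,0,0,0,4,0,0],[0,0,0,0,4,0,0],[0,0,0,0,4,0,0],[0,0,0,0,4,0,0],[0,0,0,0,4,0,0],[0,0,0,0,4,0,0],[0,0,0,0,4,0,0],[0,0,0,0,0,0,0],[0,0,0,0,0,0,0]]'; python3 look.py w6 wrist;python3 - <<'E'
from bench import env
s=env.sense();print(s['opening'],s['wrist_torque'],s['contact_force'])
E
```

```text
clock: 9.97
tool_pos: [0.6333, 0.1773, 0.1369]
tcp_rot: [-1.266, -1.115, 1.114]
contact_force: [1.5, 2.6, -4.2]
opening: 0.329
9.9667 [0.63326428 0.17728278 0.13688793] [ 0.12  0.85 -0.82  1.49  0.66  1.09  0.6 ] [ 1.5  2.6 -4.2]
[[ 0.127  0.    -0.992]
 [ 0.992  0.001  0.127]
 [ 0.001 -1.     0.   ]] xhead 82.70264085587071
err tool cm [-0.5  -0.   -0.24]
expect foot at [np.float64(315.77921129159284), np.float64(271.29962201961894)]
0.33456804513673916 [ 0.46626962 -0.22088221  0.06353041] [ 1.2791745   1.79521284 -2.85595467]
```

View pics/w6.png

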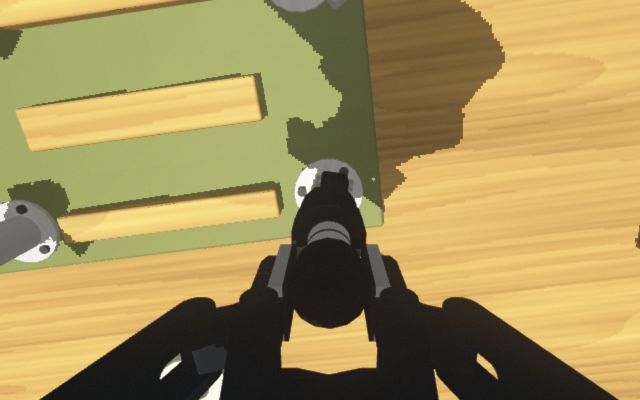

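```bash
python3 -m pendant '[[0,0,0,0,4,0,0],[0,0,0,0,4,0,0],[0,0,0,0,4,0,0],[0,0,0,0,4,0,0],[0,0,0,0,4,0,0],[0,0,0,0,4,0,0],[0,0,0,0,0,0,0],[0,0,0,0,0,0,0]]'; python3 look.py w7 wrist;python3 look.py s7 scene;python3 - <<'E'
from h import *
import cv2
s=env.sense();print(s['opening'],s['wrist_torque'],s['contact_force'])
im=cv2.imread('pics/w7.png')[150:310,230:430]
cv2.imwrite('pics/w7z.png',cv2.resize(np.clip(im.astype(float)*2.,0,255).astype('uint8'),(750,600),interpolation=cv2.INTER_CUBIC))
im=cv2.imread('pics/s7.png')[120:250,260:400]
cv2.imwrite('pics/s7z.png',cv2.resize(np.clip(im.astype(float)*1.8,0,255).astype('uint8'),(640,594),interpolation=cv2.INTER_CUBIC))
E
```

```text
clock: 10.68
tool_pos: [0.6335, 0.1777, 0.1369]
tcp_rot: [-1.417, -0.8, 0.797]
contact_force: [1.2, 4.5, -4.6]
opening: 0.332
10.6833 [0.63345898 0.17772693 0.13690023] [ 0.08  0.82 -0.72  1.49  0.58  1.05  0.25] [ 1.2  4.5 -4.6]
[[ 0.519  0.    -0.855]
 [ 0.855  0.002  0.519]
 [ 0.002 -1.     0.001]] xhead 58.73450382065137
err tool cm [-0.41 -0.   -0.43]
expect foot at [np.float64(317.0403597009206), np.float64(275.76661337073614)]
10.7333 [0.63347245 0.17772821 0.13689907] [ 0.08  0.82 -0.72  1.49  0.58  1.05  0.25] [ 1.8  4.4 -4.2]
[[ 0.519  0.    -0.855]
 [ 0.855  0.002  0.519]
 [ 0.002 -1.     0.001]] xhead 58.721607263654555
err tool cm [-0.41 -0.   -0.43]
expect foot at [np.float64(366.0854320870207), np.float64(160.51433502957002)]
0.331189845995763 [ 1.00277938 -0.38368021  0.0907046 ] [ 2.33623342  4.91702155 -3.04264275]
```

View pics/w7z.png

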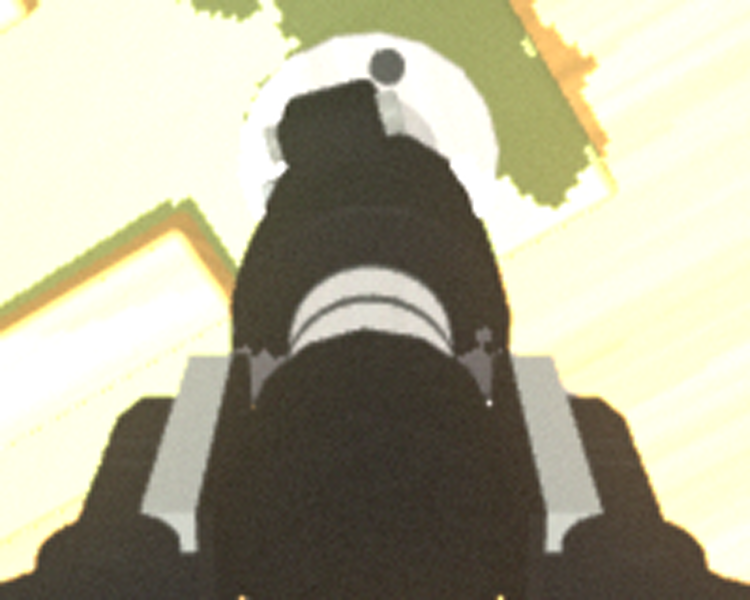

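View pics/s7z.png

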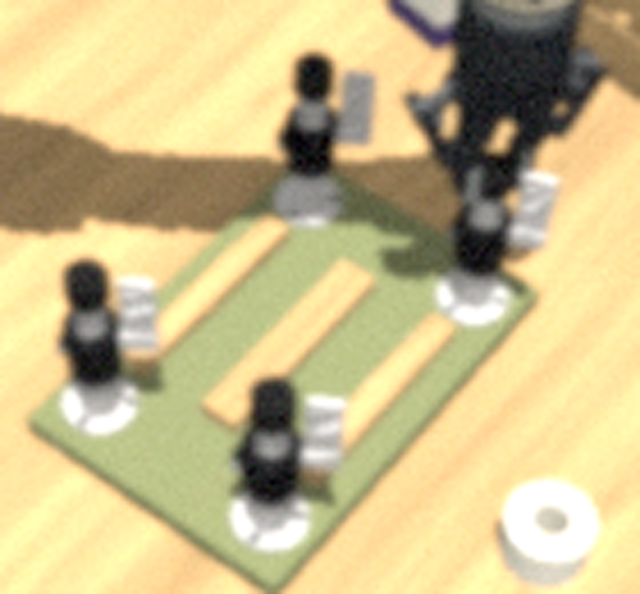

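```bash
for i in 1; do python3 -m pendant '[[0,0,0,0,3,0,0],[0,0,0,0,3,0,0],[0,0,0,0,3,0,0],[0,0,0,0,0,0,0],[0,0,0,0,0,0,0]]'; done; cat > st.py <<'E'
from h import *
s=env.sense();M=R.from_rotvec(s['tcp_rot']).as_matrix()
print(s['clock'],s['tool_pos'].round(4),'xhead',np.degrees(np.arctan2(M[1,0],M[0,0])).round(2),'tq',s['wrist_torque'].round(2),'F',s['contact_force'].round(1),'j7',s['joint_torque'][6].round(2),s['opening'].round(3))
E
python3 st.py; python3 -m pendant '[[0,0,0,0,3,0,0],[0,0,0,0,3,0,0],[0,0,0,0,0,0,0],[0,0,0,0,0,0,0]]';python3 st.py
```

```text
clock: 11.2
tool_pos: [0.6336, 0.1779, 0.1369]
tcp_rot: [-1.46, -0.678, 0.676]
contact_force: [2.0, 4.9, -4.6]
opening: 0.328
clock: 11.53
tool_pos: [0.6335, 0.1785, 0.1369]
tcp_rot: [-1.484, -0.601, 0.597]
contact_force: [2.9, 5.4, -5.5]
opening: 0.335Traceback (most recent call last):
  File "st.py", line 3, in <module>
    print(s['clock'],s['tool_pos'].round(4),'xhead',np.degrees(np.arctan2(M[1,0],M[0,0])).round(2),'tq',s['wrist_torque'].round(2),'F',s['contact_force'].round(1),'j7',s['joint_torque'][6].round(2),s['opening'].round(3))
                                                                                                                                                                                                      ^^^^^^^^^^^^^^^^^^
AttributeError: 'float' object has no attribute 'round'
Traceback (most recent call last):
  File "st.py", line 3, in <module>
    print(s['clock'],s['tool_pos'].round(4),'xhead',np.degrees(np.arctan2(M[1,0],M[0,0])).round(2),'tq',s['wrist_torque'].round(2),'F',s['contact_force'].round(1),'j7',s['joint_torque'][6].round(2),s['opening'].round(3))
                                                                                                                                                                                                      ^^^^^^^^^^^^^^^^^^
AttributeError: 'float' object has no attribute 'round'
```

```bash
sed -i "s/s\['opening'\].round(3)/s['opening']/" st.py; python3 st.py; python3 look.py s8 scene >/dev/null; python3 - <<'E'
import cv2,numpy as np
im=cv2.imread('pics/s8.png')[120:250,260:400]
cv2.imwrite('pics/s8z.png',cv2.resize(np.clip(im.astype(float)*1.8,0,255).astype('uint8'),(640,594),interpolation=cv2.INTER_CUBIC))
E
```

```text
11.5333 [0.6335 0.1785 0.1369] xhead 43.9 tq [ 1.07 -0.47  0.75] F [ 2.9  5.4 -5.5] j7 -0.75 0.3346699482215187
```

View pics/s8z.png

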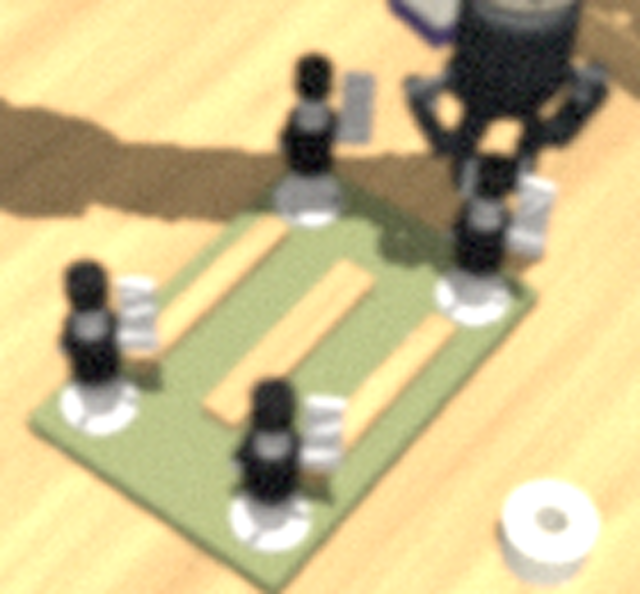

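```bash
for i in 1; do python3 -m pendant '[[0,0,0,0,3,0,0],[0,0,0,0,0,0,0],[0,0,0,0,0,0,0]]' >/dev/null; python3 st.py;  python3 -m pendant '[[0,0,0,0,3,0,0],[0,0,0,0,0,0,0],[0,0,0,0,0,0,0]]'>/dev/null;python3 st.py; done
```

```text
11.8333 [0.6335 0.1788 0.1369] xhead 41.01 tq [ 1.06 -0.51  1.08] F [ 2.1  4.8 -5.2] j7 -1.09 0.33337431115055194
12.0833 [0.6335 0.1792 0.1369] xhead 38.13 tq [ 1.12 -0.44  1.47] F [ 4.   5.3 -5.1] j7 -1.45 0.33225297486047073
```

```bash
python3 look.py w9 wrist; python3 look.py s9 scene >/dev/null;python3 look.py t9 top >/dev/null; python3 - <<'E'
import cv2,numpy as np
from h import *
im=cv2.imread('pics/s9.png')[130:240,270:410]
im2=cv2.imread('pics/t9.png')[160:270,220:360]
big=np.hstack([cv2.resize(np.clip(i.astype(float)*1.6,0,255).astype('uint8'),(400,314),interpolation=cv2.INTER_CUBIC) for i in(im,im2)])
im=cv2.imread('pics/w9.png')
cv2.imwrite('pics/m9.png',big)
for cam in('scene','top','wrist'):print(cam,[(r['confidence'],r['centre'][0]*640,r['centre'][1]*400) for r in env.pinpoint(cam,'lever_handle')])
E
```

```text
12.0833 [0.63346007 0.17916129 0.13689554] [ 0.03  0.79 -0.63  1.5   0.51  1.02 -0.06] [ 4.   5.3 -5.1]
[[ 0.787  0.002 -0.617]
 [ 0.617  0.003  0.787]
 [ 0.003 -1.     0.001]] xhead 38.12740060250681
err tool cm [-0.32 -0.   -0.66]
expect foot at [np.float64(318.6733418924135), np.float64(281.07090706051855)]
scene [(0.72, 372.60800000000006, 164.92)]
top [(0.47, 448.192, 236.20000000000002)]
wrist []
```

View pics/m9.png

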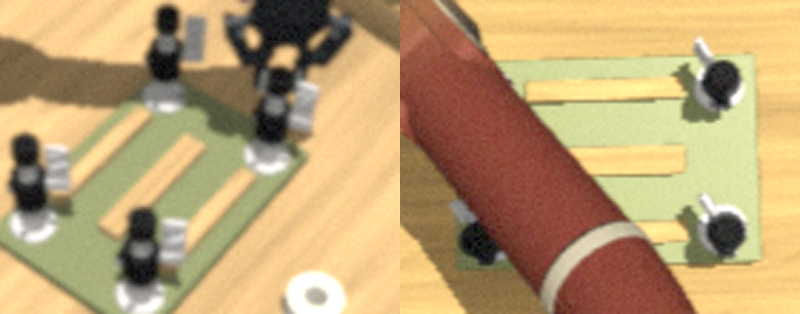

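View pics/w9.png

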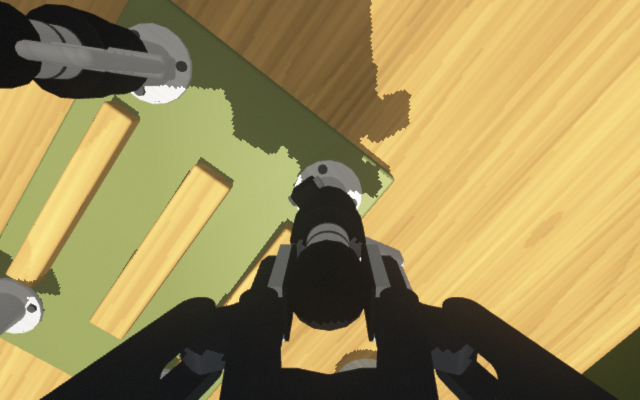

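```bash
python3 - <<'E'
from h import *
import cv2
c=np.load('s9.npy',allow_pickle=True).item();t=np.load('t9.npy',allow_pickle=True).item()
A=np.array([.6345,.175]);axes={'un':A,'near':A-[.15,0],'farR':A-[0,.24],'nearR':A-[.15,.24]}
h=atz(c,(372.6,164.9),.14)[:2]-A;print('net',h,np.degrees(np.arctan2(h[1],h[0])))
# overlay predicted handle plates at headings onto the scene image
im=cv2.imread('pics/s9.png');x0,y0,k=300,125,8
for deg in(30,20,12):
    big=cv2.resize(im[y0:y0+75,x0+15:x0+115],None,fx=k,fy=k,interpolation=cv2.INTER_CUBIC)
    big=np.clip(big.astype(float)*1.6,0,255).astype('uint8')
    for n,a in axes.items():
        u=np.array([np.cos(np.radians(deg)),np.sin(np.radians(deg))])
        P=[np.r_[a+u*r,z] for r,z in((.02,.11),(.044,.11),(.044,.16),(.02,.16))]
        pts=np.array([proj(c,p) for p in P]);pts=((pts-[x0+15,y0]+.5)*k).astype(int)
        cv2.polylines(big,[pts],True,(0,0,255),1)
    cv2.imwrite(f'pics/ov{deg}.png',big)
E
```

```text
net [ 0.02529025 -0.00380083] -8.546920975669465
```

View pics/ov20.png

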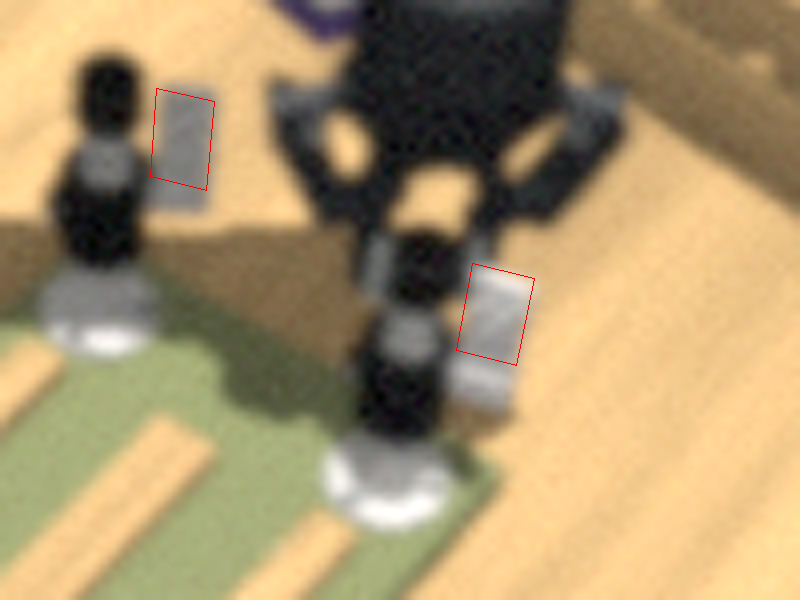

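View pics/ov12.png

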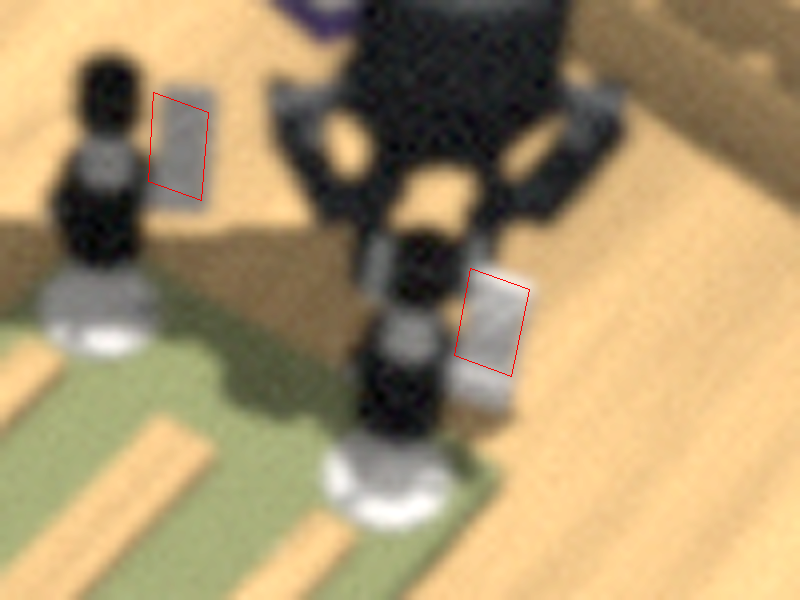

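```bash
python3 - <<'E'
from h import *
import cv2
c=np.load('w9.npy',allow_pickle=True).item()
A=np.array([.6335,.179]);x0,y0,k=280,190,7
im=cv2.imread('pics/w9.png')[y0:y0+85,x0+20:x0+134]
big=cv2.resize(np.clip(im.astype(float)*2,0,255).astype('uint8'),None,fx=k,fy=k,interpolation=cv2.INTER_CUBIC)
for deg,col in((20,(0,0,255)),(10,(255,0,0))):
    u=np.array([np.cos(np.radians(deg)),np.sin(np.radians(deg))]);n=np.array([-u[1],u[0]])*.003
    for s in(1,-1):
        P=[np.r_[A+u*r+s*n,z] for r,z in((.02,.11),(.044,.11),(.044,.16),(.02,.16))]
        pts=((np.array([proj(c,p) for p in P])-[x0+20,y0]+.5)*k).astype(int)
        cv2.polylines(big,[pts],True,col,1)
cv2.imwrite('pics/ovw9.png',big)
E
```

```text
(no output)
```

View pics/ovw9.png

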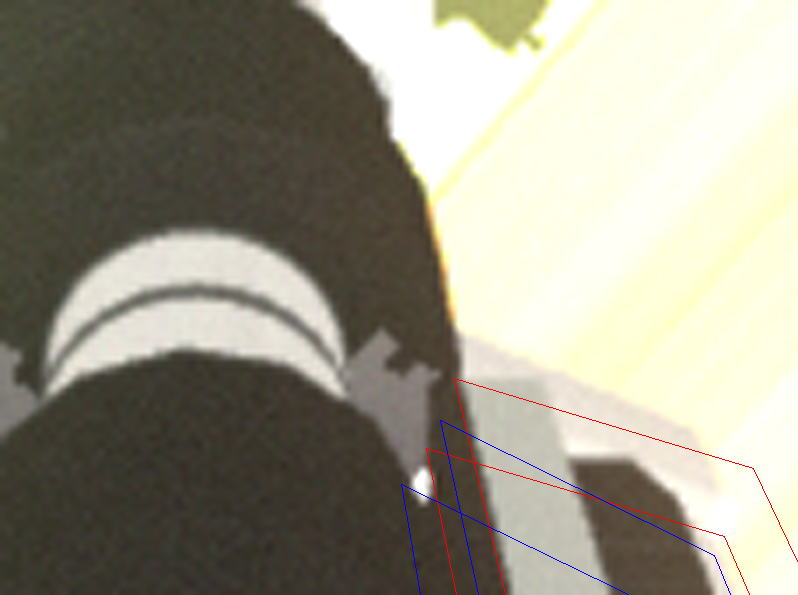

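```bash
python3 -m pendant '[[0,0,0,0,3,0,0],[0,0,0,0,0,0,0],[0,0,0,0,0,0,0]]' >/dev/null; python3 st.py;  python3 -m pendant '[[0,0,0,0,3,0,0],[0,0,0,0,0,0,0],[0,0,0,0,0,0,0]]'>/dev/null;python3 st.py; python3 look.py wa wrist; python3 - <<'E'
from h import *
import cv2
c=np.load('wa.npy',allow_pickle=True).item();s=env.sense()
A=np.array([.6335,.179]);x0,y0,k=280,190,7
im=cv2.imread('pics/wa.png')[y0:y0+85,x0+20:x0+134]
big=cv2.resize(np.clip(im.astype(float)*2,0,255).astype('uint8'),None,fx=k,fy=k,interpolation=cv2.INTER_CUBIC)
for deg,col in((20,(0,0,255)),(10,(255,0,0))):
    u=np.array([np.cos(np.radians(deg)),np.sin(np.radians(deg))]);n=np.array([-u[1],u[0]])*.003
    for s in(1,-1):
        P=[np.r_[A+u*r+s*n,z] for r,z in((.02,.11),(.044,.11),(.044,.16),(.02,.16))]
        pts=((np.array([proj(c,p) for p in P])-[x0+20,y0]+.5)*k).astype(int)
        cv2.polylines(big,[pts],True,col,1)
cv2.imwrite('pics/ovwa.png',big)
E
```

```text
12.6333 [0.6332 0.18   0.1369] xhead 35.16 tq [ 1.42 -0.42  1.44] F [ 3.2  6.5 -6.4] j7 -1.46 0.33151846796864076
12.8833 [0.6329 0.1809 0.137 ] xhead 32.21 tq [ 1.68 -0.43  1.54] F [ 2.8  6.3 -4.9] j7 -1.54 0.33184271203371835
12.8833 [0.63294242 0.18087107 0.13699001] [ 0.02  0.79 -0.6   1.5   0.49  1.01 -0.15] [ 2.8  6.3 -4.9]
[[ 0.846  0.001 -0.533]
 [ 0.533  0.006  0.846]
 [ 0.004 -1.     0.004]] xhead 32.21246474283911
err tool cm [-0.3  -0.   -0.86]
expect foot at [np.float64(319.2003971401978), np.float64(285.36232985044603)]
```

View pics/ovwa.png

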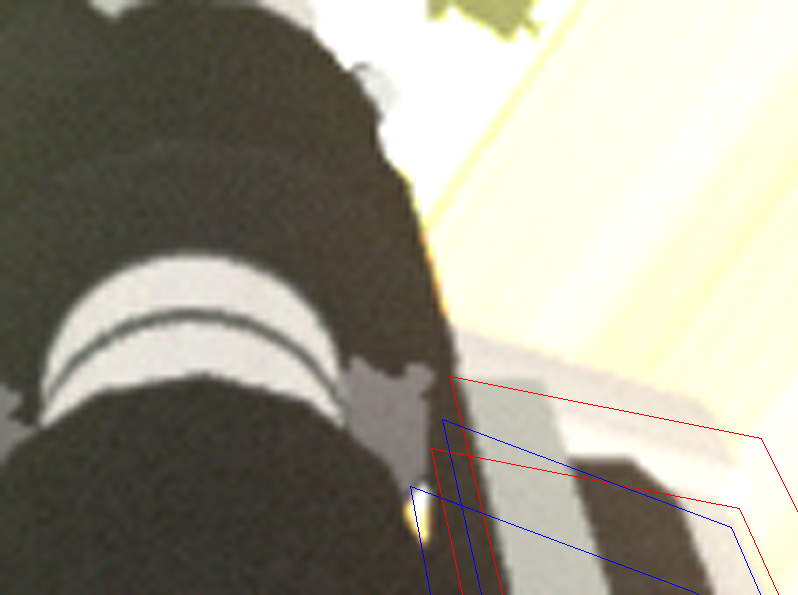

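```bash
python3 - <<'E'
from h import *
import cv2
c=np.load('w1.npy',allow_pickle=True).item();t=env.camera_info('top')
def ov(img,c,A,box,k,out):
    x0,y0,w,h=box
    big=cv2.resize(np.clip(cv2.imread(img)[y0:y0+h,x0:x0+w].astype(float)*1.5,0,255).astype('uint8'),None,fx=k,fy=k,interpolation=cv2.INTER_CUBIC)
    for deg,col in((30,(0,0,255)),(14,(255,0,0))):
        u=np.array([np.cos(np.radians(deg)),np.sin(np.radians(deg))])
        pts=((np.array([proj(c,np.r_[A+u*r,z]) for r,z in((.02,.11),(.044,.11),(.044,.16),(.02,.16))])-[x0,y0]+.5)*k).astype(int)
        cv2.polylines(big,[pts],True,col,1)
    return cv2.resize(big,(395,300))
A=np.array([.635,.173])
a=ov('pics/w1.png',c,A-[0,.24],(460,100,158,120),4,'')
b=ov('pics/w1.png',c,A-[.15,0],(130,160,158,120),4,'')
d=ov('pics/top0.png',t,A-[0,.24],(305,165,53,40),8,'')
e=ov('pics/top0.png',t,A-[.15,.24],(305,218,53,40),8,'')
cv2.imwrite('pics/ovset.png',np.vstack([np.hstack([a,b]),np.hstack([d,e])]))
E
```

```text
(no output)
```

View pics/ovset.png

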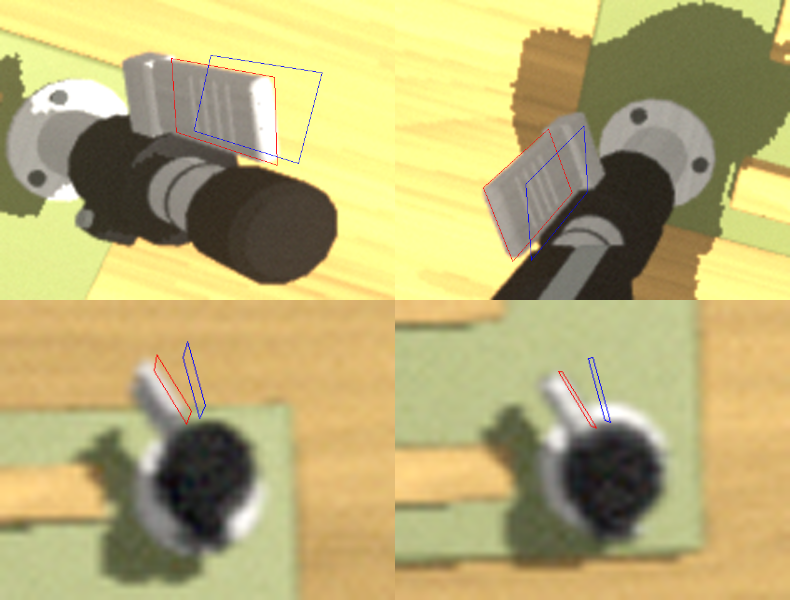

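```bash
python3 -m pendant '[[0,0,0,0,2,0,0],[0,0,0,0,0,0,0],[0,0,0,0,0,0,0],[0,0,0,0,0,0,0],[0,0,0,0,0,0,0]]' >/dev/null; python3 st.py; python3 look.py wb wrist; python3 look.py sb scene|tail -1; python3 - <<'E'
from h import *
import cv2
print([(r['confidence'],r['centre'][0]*640,r['centre'][1]*400) for l in('length_mark','collar_rim') for r in env.pinpoint('wrist',l)])
a=cv2.imread('pics/wb.png')[175:285,280:427];b=cv2.imread('pics/sb.png')[120:230,280:427]
cv2.imwrite('pics/mb.png',np.hstack([cv2.resize(np.clip(i.astype(float)*1.8,0,255).astype('uint8'),(400,300),interpolation=cv2.INTER_CUBIC) for i in(a,b)]))
E
```

```text
13.35 [0.6327 0.1816 0.137 ] xhead 30.25 tq [ 1.83 -0.31  1.54] F [ 2.7  7.8 -5.2] j7 -1.54 0.3340346202971945
13.35 [0.6326936  0.18158732 0.13698533] [ 0.01  0.79 -0.59  1.5   0.48  1.   -0.18] [ 2.7  7.8 -5.2]
[[ 0.864  0.001 -0.504]
 [ 0.504  0.007  0.864]
 [ 0.004 -1.     0.005]] xhead 30.250157225409477
err tool cm [-0.28 -0.01 -0.94]
expect foot at [np.float64(319.5278678381314), np.float64(287.0639658381324)]
expect foot at [np.float64(366.0854320870207), np.float64(160.51433502957002)]
[(0.91, 325.504, 248.0), (0.7, 325.632, 245.12)]
```

View pics/mb.png

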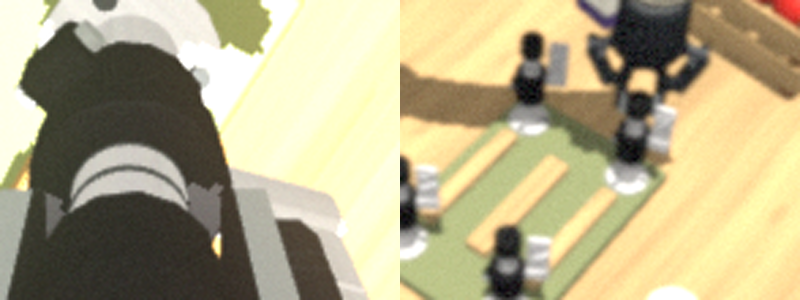

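View pics/sb.png

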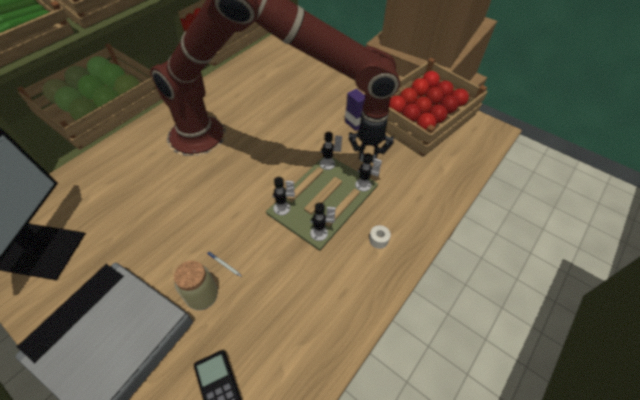

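The lever has not followed the last 8° of gripper turn, so it is at its stop. The first ring and the rim look unchanged, and the mark and rim detections sit within 3 px of each other. The bystanders have not moved.

```bash
python3 -c "
from bench import env
print(env.job_done())"; python3 st.py
```

```text
the job is handed in; nothing more can be done
None
the job is handed in; nothing more can be done
```

I pulled the unset leg (the one at about x 0.634, y 0.175) out to its mark, swung its cam lever closed, and handed the job in at 13.4 s with the leg still in the gripper. No verdict is reported, so these are my own last checks:

- **Leg height:** I lifted it about 22 mm by the tool reading. The gap from the first ring to the rim was about 8.6 px, against 8.9 px expected at the mark. The detected middle ring and rim were 3 px apart in the wrist picture. I estimate it is within 1–2 mm of the mark.
- **Lever:** its heading went from about 72° to about 14°, a swing of about 58° (1.01 rad) on top of an unknown start of 0 to 0.15 rad. It then stayed put while the gripper turned another 8°, and the wrist moment levelled off at about 1.5 N m, so I take it to be at its stop.
- **Grip:** 60 N was commanded, the opening stayed at 0.33, and I never released the leg.
- **Bystanders:** none looks moved in the final scene picture.

**Disagreements:**
- The other three levers stand at about 32°, not 14°, so I could not use them as a reference for "closed".
- Estimates of the leg's axis differed by several millimetres between pictures. The arm also shifted about 5 mm sideways while pressing the lever, with a side force of about 8 N.

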